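# Snap open the folding drip stand and set the stain brush in it

## Robot

A 6-joint arm with a two-finger parallel gripper is mounted at the origin on the work surface. World frame = base frame: x ahead of the robot, y to its left, z up, the work surface at z = 0. Lengths are in m, angles in rad, forces in N, time in s.
With the tool pointing down it reaches from about 0.325 to 0.775 m from the base axis. Payload 9.3 kg.
Tool frame: the origin (TCP) lies at the very end of the fingers, on their centre line; the grasp point (between the pads) lies 19 mm behind it; z points along the fingers, y is the direction in which the jaws open and shut (so a half turn about z gives the same grasp; the last joint's range is limited). The gripper opens to 85 mm and grips with 20 to 120 N. Pads are 22 mm wide; open, the fingers measure 114 mm over their backs; the gripper's body (76 mm by 85 mm) begins 54 mm behind the grasp point. The pads swing forward as they close: fully open they stand 13 mm farther back than shut.
Start: joints at [1.14, 0.259, 0.021, 1.334, 0, 1.418], TCP at [0.151, 0.529, 0.231] pointing down, gripper open.
Joint ranges: [-3.04, 3.04], [-0.91, 1.82], [-1.04, 1.36], [-1.92, 1.95], [-1.52, 1.45], [-3.14, 3.14]. Speed limits (rad/s): [2.22, 2.22, 2.79, 3.14, 3.14, 3.14].

## Interface

Orientations are given as a rotation vector (axis times angle).
In Python, from cell import bot gives the robot as it stands. The module is installed in compiled form; this text tells all that it offers. Calls block until the motion is done:
- bot.reach(position, orientation): joint-space move of the TCP to a pose.
- bot.servo_line(position, rate=0.15, rotation=None, until_force=None): straight line of the TCP; rotation=None keeps the orientation; rate is the mean speed in m/s. With until_force (N) it stops when the force on the tool has changed by that much, and returns True; else False.
- bot.goto_joints(angles): joint-space move.
- bot.set_gripper(opening, f_grip=None): finger opening in m; f_grip is the grip in N (None keeps the last); returns when the fingers have stopped.
- bot.pause(seconds).
- bot.solve_ik(position, orientation): joint angles nearest the present ones, or None.
- bot.observe(): the state.
- bot.read_camera(name): name is "scene" or "side" or "wrist"; returns a dict with "image" (400x640x3 uint8, red, green, blue), "z_map" (400x640 float32, m along the optical axis (not along the pixel's ray), 0 where there is no reading), "camera_matrix" (3x3 intrinsics, pixels), "D" ([k1, k2, p1, p2, k3] as OpenCV has them; the pictures are not rectified), "world_to_cam" (4x4, takes a point from world to camera coordinates). Camera axes: x right, y down, z forward; pixel columns grow to the right and rows downward; lengths in m; the calibration is good to about 2 mm. A picture is of the moment at which its call begins.
A pose or a line that the arm cannot do raises bot.Unreachable and nothing moves.
- bot.hand_in(): hands the job in, once; it reports no verdict.
Trained networks look in a picture, given as the dict that the camera call returned (one of the last four; its "shot" number tells which), for a name from the list of things; names that differ only in an ending like _2 or _b are one class to them, and where a whole thing is asked for, a point or a joint stands for the part that bears it (a point fixed in the world has none). Each returns a list of dicts, best first, with "score" (0 to 1); they miss things now and then, are a little off and sometimes report something else, mostly with a low value. They report only what shows in the picture. A call takes as long as a camera call. They do not tell look-alikes from the thing itself.
- bot.outline_of(picture, query): "region" (400x640 bool, what is visible of it).
- bot.tip_of(picture, query): "point" ([x, y, z] in m, in world coordinates, good to about 4 mm: a listed point, or the origin of a listed thing).
The state is a dict: "clock": time; "joint_positions": joint angles; "qvel": joint speeds; "effort": joint torques, N m; "eef_pos": TCP position; "ee_rot": TCP orientation; "wrist_force": force on the tool from outside, world axes, zero at the start; "ft_torque": the same for the moment, N m; "width": finger opening in m.
Only numpy, scipy, OpenCV 4.12 (cv2) and the standard library are available. Lean on these libraries where they do the work, as an engineer would, in place of code of your own. Each camera call takes 0.05 s, during which the arm holds its last target. There are 200 camera calls.

## Task

Flip the flap of the green folding drip stand up and over its centre until it snaps fully open and leans back by itself, then set the green stain brush upright, bristles down, in the tray that this uncovers. The orange stand is not needed: keep it folded.

Things in the scene. Friction and masses are not known exactly. Their poses are not given: they have to be found in the camera images.
- green_stand: Fixed folding stand with GREEN flap. Origin: centre of base underside. White tray base 120 (x) x 130 (y) mm, floor 14 mm up, rim to 20 mm; room inside x -56..+40, y -58..+58. Hinge axis along y at x +50, z 30. Folded, the flap (6 thick, 100 wide) lies level at z 30 to x -50; then its free tongue (24 wide in y, 14 thick) juts forward past the base to x -105. Grip it across its 24 mm at x -82, z 30.
- green_flap (a joint): Green flap's angle (rad): 0 folded flat over the tray; grows as the tongue (grip point 132 mm from the hinge) swings up and over towards the stand's +x; 1.95 fully open, leaning back on its stop. An over-centre spring pulls it shut below about 1.1 and open above; let go above 1.2 it snaps open by itself. Lifting takes about 3.5 N at first, then less.
- green_brush: Loose round GREEN palm brush, about 120 g, standing on white bristles (a like one is blue). Origin: centre of its underside, z up its axis. Bristles 56 mm across up to z 18 mm, green disc 62 mm across from 18 to 32 mm, thin neck, round grip knob 32 mm across from 42 to 76 mm.
- orange_flap (a joint): Angle of the flap of the like stand with the ORANGE flap (rad), 0 = folded. To be left folded.
Not all that is in view belongs to the job. Leave any pink or red look-alike of the green_brush alone.

How it is judged:
By the outcome, as a careful person would: the job done as asked, in the order asked, and still so for the second after the job is handed in, with the robot touching nothing.
It also fails if it takes over 56 s, if anything falls off the work surface, if the arm or the gripper's body presses on something with over 40 N, if the wrist force passes 120 N, or if a joint passes its speed limit or range.

## Working session

There is one attempt and no reset: what is moved stays moved. The work goes in short steps, each a Python script; the robot and the scene stay as the last script left them, time stands still between calls to the robot, and variables do not carry over. Pictures are saved under pics/ and viewed, about 8 in all and at most 12, crops included, and the job is handed in when it is done.

```bash
mkdir -p pics; cat > h.py <<'E'
import numpy as np, cv2
from cell import bot
from scipy.spatial.transform import Rotation as R
def cloud(p):
    """world xyz per pixel (400x640x3), nan where no depth"""
    K=np.array(p["camera_matrix"]);D=np.array(p["D"],float);z=p["z_map"]
    u,v=np.meshgrid(np.arange(640.),np.arange(400.))
    n=cv2.undistortPoints(np.stack([u,v],-1).reshape(-1,1,2),K,D).reshape(400,640,2)
    c=np.dstack([n*z[...,None],z]); T=np.linalg.inv(np.array(p["world_to_cam"]))
    w=c@T[:3,:3].T+T[:3,3]; w[z==0]=np.nan
    return w
def save(n,im): cv2.imwrite(f"pics/{n}.png",cv2.cvtColor(np.ascontiguousarray(im),cv2.COLOR_RGB2BGR))
E
python3 - <<'E'
from h import *
ims=[]
for c in ("scene","side"):
    p=bot.read_camera(c); w=cloud(p); ims.append(p["image"])
    for q in ("green_stand","green_flap","green_brush"):
        for d in bot.outline_of(p,q)[:5]:
            m=d["region"]; v,u=np.nonzero(m); x=w[m]
            print(c,q,round(d["score"],2),"px",u.mean().round(),v.mean().round(),m.sum(),"med",np.nanmedian(x,0).round(3),"rgb",np.median(p["image"][m],0))
        for d in bot.tip_of(p,q)[:5]: print("  tip",q,round(d["score"],2),np.round(d["point"],3))
    save(c+"0",p["image"])
print(bot.observe())
E
```

```text
scene green_stand 0.89 px 433.0 216.0 1676 med [0.566 0.276 0.031] rgb [ 69. 138.  82.]
  tip green_stand 0.65 [ 0.551  0.275 -0.005]
scene green_flap 0.82 px 433.0 211.0 1042 med [0.549 0.28  0.033] rgb [ 62. 140.  79.]Traceback (most recent call last):
  File "<stdin>", line 9, in <module>
ValueError: it knows: green_brush, green_stand
```

```bash
python3 - <<'E'
from h import *
for c in ("scene","side"):
    p=bot.read_camera(c); w=cloud(p); save(c+"0",p["image"]); np.savez("/tmp/"+c,w=w,im=p["image"])
    for q in ("green_stand","green_brush"):
        for d in bot.outline_of(p,q)[:5]:
            m=d["region"]; v,u=np.nonzero(m); x=w[m]
            print(c,q,round(d["score"],2),"px",u.mean().round(),v.mean().round(),m.sum(),"med",np.nanmedian(x,0).round(3),"rgb",np.median(p["image"][m],0))
        for d in bot.tip_of(p,q)[:5]: print("  tip",q,round(d["score"],2),np.round(d["point"],3))
E
```

```text
scene green_stand 0.87 px 433.0 216.0 1697 med [0.566 0.276 0.031] rgb [ 69. 137.  82.]
  tip green_stand 0.62 [ 0.549  0.273 -0.001]
  tip green_stand 0.45 [ 0.518 -0.169 -0.002]
scene green_brush 0.79 px 265.0 205.0 480 med [ 0.533 -0.172  0.033] rgb [ 57. 113.  73.]
scene green_brush 0.76 px 274.0 183.0 354 med [ 0.427 -0.156  0.034] rgb [126.   73.   87.5]
scene green_brush 0.59 px 278.0 234.0 570 med [ 0.656 -0.132  0.033] rgb [130.5  34.   33. ]
  tip green_brush 0.9 [ 0.517 -0.169  0.   ]
  tip green_brush 0.7 [ 0.413 -0.157  0.002]
  tip green_brush 0.65 [ 0.639 -0.128  0.   ]
side green_stand 0.89 px 266.0 331.0 4433 med [0.54  0.287 0.032] rgb [ 73. 149.  91.]
  tip green_stand 0.91 [ 0.548  0.28  -0.   ]
side green_brush 0.79 px 356.0 176.0 551 med [ 0.514 -0.159  0.033] rgb [62. 97. 73.]
side green_brush 0.73 px 307.0 173.0 568 med [ 0.636 -0.119  0.032] rgb [100.  28.  27.]
side green_brush 0.71 px 394.0 191.0 599 med [ 0.411 -0.145  0.033] rgb [120.  73.  86.]
side green_brush 0.28 px 267.0 328.0 2935 med [0.54  0.282 0.033] rgb [ 71. 149.  90.]
  tip green_brush 0.97 [ 0.413 -0.156 -0.003]
  tip green_brush 0.79 [ 0.519 -0.172  0.001]
```

View pics/scene0.png

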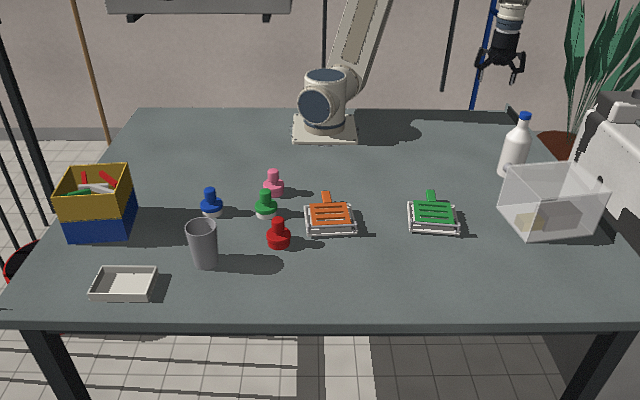

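View pics/side0.png

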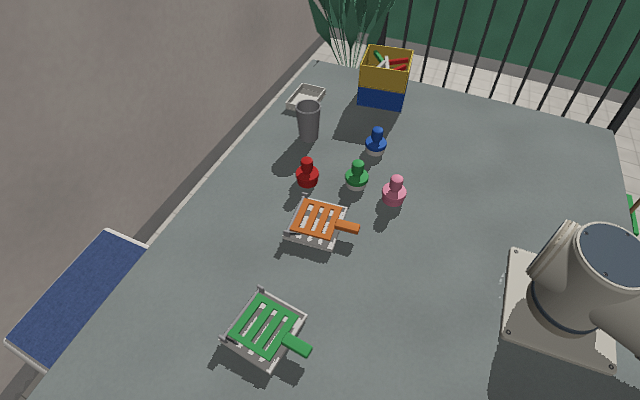

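Candidate brushes in the scene picture are green (265,205), pink (274,183), red (279,234) and blue (211,203). Only (265,205) is green on white bristles. The stands are orange at (330,215) and green at (433,216), so green is the one with its tongue toward the robot. Next I'll fit poses and enlarge a crop to confirm.

```bash
python3 - <<'E'
from h import *
S={c:np.load(f"/tmp/{c}.npz") for c in("scene","side")}
for c,s in S.items():
    w,im=s["w"],s["im"]; hsv=cv2.cvtColor(im,cv2.COLOR_RGB2HSV)
    g=(hsv[...,0]>45)&(hsv[...,0]<85)&(hsv[...,1]>90)
    m=g&(w[...,2]>.018)&(w[...,2]<.05)&(abs(w[...,0]-.52)<.15)&(abs(w[...,1]-.28)<.12)
    x=w[m][:,:2].astype(np.float32); r=cv2.minAreaRect((x*1000))
    print(c,m.sum(),r,cv2.boxPoints(r).round(0).tolist(),"tongue mean",np.median(x[x[:,0]<.475],0))
    m=g&(w[...,2]>.045)&(w[...,2]<.09)&(abs(w[...,0]-.52)<.05)&(abs(w[...,1]+.165)<.05)
    x=w[m]; print(" knob",m.sum(),x.min(0),x.max(0),x.mean(0))
a=cv2.resize(S["scene"]["im"][160:260,190:470],None,fx=2.8,fy=2.8,interpolation=cv2.INTER_CUBIC)
b=cv2.resize(S["side"]["im"][120:220,260:440],None,fx=2.8,fy=2.8,interpolation=cv2.INTER_CUBIC)
save("crop1",np.vstack([a,np.pad(b,((0,0),(0,a.shape[1]-b.shape[1]),(0,0)))]))
o=bot.observe();print(o["clock"],R.from_rotvec(o["ee_rot"]).as_matrix().round(2))
# overhead wrist view of stand
for s in(1,-1):
    M=np.array([[s,0,0],[0,-s,0],[0,0,-1.]]); print(s,bot.solve_ik([.45,.277,.2],R.from_matrix(M).as_rotvec()))
E
```

```text
scene 831 ((523.706787109375, 278.85791015625), (100.83979797363281, 151.34259033203125), 84.1481704711914) [[443.0, 236.0], [594.0, 221.0], [604.0, 321.0], [454.0, 337.0]] tongue mean [0.46477243 0.28514194]
 knob 155 [ 0.51025051 -0.188466    0.04534813] [ 0.53850884 -0.15917782  0.07860972] [ 0.52821838 -0.17311599  0.0660825 ]
side 2347 ((521.5833129882812, 281.3619689941406), (100.27206420898438, 152.0347442626953), 82.78832244873047) [[440.0, 241.0], [591.0, 222.0], [603.0, 322.0], [452.0, 341.0]] tongue mean [0.46070117 0.2897131 ]
 knob 178 [ 0.5023971  -0.18517336  0.04501893] [ 0.53262287 -0.15398152  0.07933063] [ 0.51616905 -0.16451088  0.06735771]
0.7 [[-0.96  0.27 -0.  ]
 [ 0.27  0.96 -0.  ]
 [ 0.   -0.   -1.  ]]
1 [ 0.39290432  0.23304966 -0.09341367  1.244333    0.         -2.74868833]
-1 [ 0.39290432  0.23304966 -0.09341367  1.244333    0.          0.39290432]
```

View pics/crop1.png

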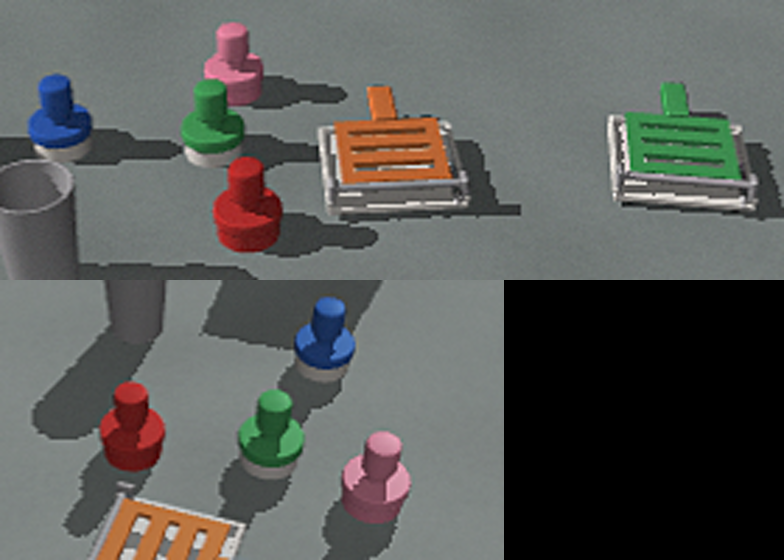

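The crop shows green on white bristles in the middle, between pink, red and blue, so that brush is the target. Stand pose is about (0.550, 0.277) with yaw ≈ -0.115. Now I'll move over the tongue and check with the wrist camera.

```bash
cat >> h.py <<'E'
def down(yaw,tilt=0):
    """tool down, jaws along y of a frame turned by yaw; tilt about that y"""
    return (R.from_euler("zy",[yaw,tilt])*R.from_matrix([[-1,0,0],[0,1,0],[0,0,-1.]])).as_rotvec()
E
python3 - <<'E'
from h import *
bot.reach([.45,.29,.20],down(-.115))
p=bot.read_camera("wrist"); w=cloud(p); im=p["image"]; save("wrist1",im)
hsv=cv2.cvtColor(im,cv2.COLOR_RGB2HSV)
m=(hsv[...,0]>45)&(hsv[...,0]<85)&(hsv[...,1]>90)&(w[...,2]>.018)&(w[...,2]<.05)&(w[...,0]>.4)
x=w[m][:,:2].astype(np.float32); r=cv2.minAreaRect(x*1000)
print(m.sum(),r,cv2.boxPoints(r).round(0).tolist())
q=w[m]; d=q[:,0]<.475
t=q[d]; print("tongue",t.min(0),t.max(0),np.median(t,0)); l=np.polyfit(t[:,0],t[:,1],1); print("axis yaw",np.arctan(l[0]),"y at .4685",np.polyval(l,.4685))
o=bot.observe();print(o["clock"],o["joint_positions"],o["eef_pos"])
E
```

```text
8128 ((523.3524169921875, 282.5088806152344), (103.426025390625, 153.7628936767578), 82.65113830566406) [[440.0, 241.0], [593.0, 221.0], [606.0, 324.0], [454.0, 344.0]]
tongue [0.44604141 0.27560783 0.02598666] [0.47498788 0.30191608 0.03884009] [0.45955535 0.28865942 0.03660599]
axis yaw -0.09989807744150239 y at .4685 0.28788975194894983
2.1833 [ 4.17379339e-01  2.44505716e-01 -7.74638305e-02  1.24861559e+00
  2.13160303e-04  5.31279376e-01] [0.44949211 0.29083895 0.20015503]
```

View pics/wrist1.png

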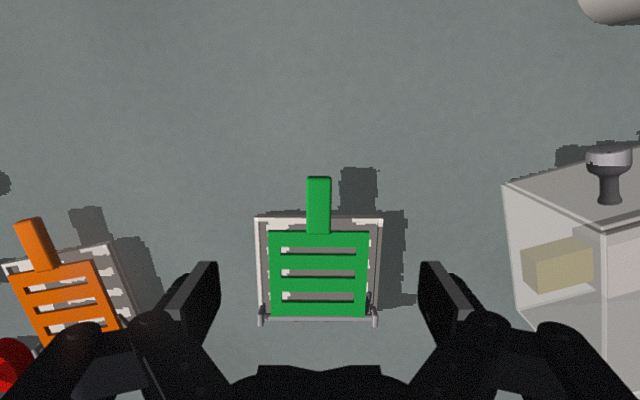

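The wrist view shows the green tongue at (318,205), centred between the fingers. The pose agrees within 2 mm. Grip and swing next.

```bash
python3 - <<'E'
from h import *
yaw=-.12; ax=np.array([np.cos(yaw),np.sin(yaw),0]); O=np.array([.5505,.279,0]); H=O+.05*ax+[0,0,.03]; Z=np.array([0,0,1.])
rv=down(yaw); off=np.array([0,0,-.019])
g=lambda t:H+.132*(-np.cos(t)*ax+np.sin(t)*Z)+off
bot.reach(g(0)+[0,0,.06],rv)
bot.servo_line(g(0)+[0,0,.002],rate=.1)
bot.set_gripper(.0,f_grip=35)
print(bot.observe()["width"],bot.observe()["wrist_force"])
for t in np.arange(.15,1.41,.15):
    bot.servo_line(g(t),rate=.12); o=bot.observe()
    print(round(t,2),o["wrist_force"].round(1) if hasattr(o["wrist_force"],"round") else o["wrist_force"],round(o["width"],4))
p=bot.read_camera("side"); save("side1",p["image"][200:400,150:470].repeat(2,0).repeat(2,1)); print(o["clock"])
E
```

```text
0.023077384606538767 [-1.53568719 -2.86433051  4.59762858]
0.15 [-1.4 -2.8 -2.9] 0.0236
0.3 [-2.5 -3.4 -2.8] 0.0235
0.45 [-3.6 -4.7 -0.6] 0.0231
0.6 [-3.  -4.2  2.6] 0.0233
0.75 [-4.  -5.   2.6] 0.0232
0.9 [-3.9 -6.   3.6] 0.0233
1.05 [-2.5 -5.2  3. ] 0.0233
1.2 [-0.3 -6.9  1.9] 0.0233
1.35 [-0.9 -7.5  0.9] 0.0233
6.9167
```

View pics/side1.png

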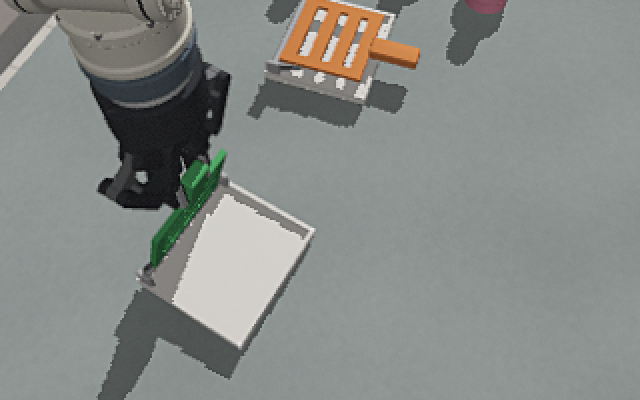

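The flap is up past 1.3 rad, still held in the pads. Now release, retreat, and check both the flap and the brush.

```bash
python3 - <<'E'
from h import *
bot.set_gripper(.06); bot.pause(.4)
e=np.array(bot.observe()["eef_pos"]); bot.servo_line(e+[-.05,0,.08],rate=.2)
bot.reach([.49,-.165,.19],down(0))
p=bot.read_camera("side"); a=p["image"][200:400,150:470]
p=bot.read_camera("wrist"); w=cloud(p); im=p["image"]
save("mix2",np.vstack([np.pad(a,((0,0),(0,320),(0,0))),im]))
hsv=cv2.cvtColor(im,cv2.COLOR_RGB2HSV)
g=(hsv[...,0]>45)&(hsv[...,0]<85)&(hsv[...,1]>80)&(np.hypot(w[...,0]-.517,w[...,1]+.17)<.06)
for lo,hi in((.015,.036),(.07,.085)):
    q=w[g&(w[...,2]>lo)&(w[...,2]<hi)]; c,r=cv2.minEnclosingCircle((q[:,:2]*1000).astype(np.float32)); print(lo,len(q),c,r,np.median(q,0))
for d in bot.tip_of(p,"green_brush"): print(d["score"],d["point"])
o=bot.observe();print(o["clock"],o["eef_pos"],o["joint_positions"])
E
```

```text
0.015 2012 (518.508056640625, -171.8701171875) 30.895429611206055 [ 0.50680252 -0.17052026  0.0317019 ]
0.07 1089 (518.5372314453125, -171.87062072753906) 15.684625625610352 [ 0.51692246 -0.17211863  0.07551051]
0.94 [0.4141, -0.1568, -0.0006]
0.74 [0.516, -0.1692, -0.0]
0.72 [0.643, -0.1284, 0.0021]
10.2083 [ 0.49037398 -0.16422332  0.19001895] [-4.85576516e-01  2.18645505e-01 -1.38627733e-01  1.21344531e+00
  8.96596576e-05 -4.86921100e-01]
```

View pics/mix2.png

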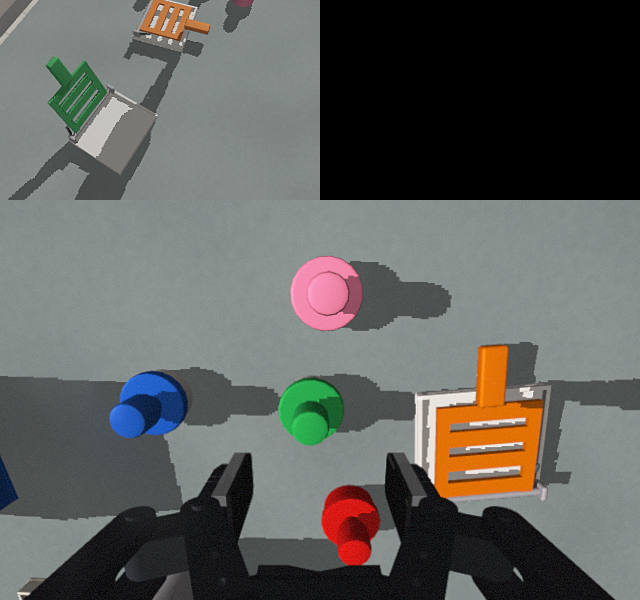

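The side view (around (75,95)) shows the green flap leaning back and open, with orange still folded. The wrist view puts the green brush disc at (311,410) between the pink, red and blue ones, with the fingers clear. Grasping at (0.5185, -0.172).

```bash
python3 - <<'E'
from h import *
b=np.array([.5185,-.1719,0]); t=np.array([.5406,.2802,0])
bot.reach(b+[0,0,.13],down(0)); bot.servo_line(b+[0,0,.042],rate=.12)
bot.set_gripper(0,f_grip=40); print("w",bot.observe()["width"])
bot.servo_line(b+[0,0,.16],rate=.2)
bot.reach(t+[0,0,.2],down(-.12)); print("w",bot.observe()["width"])
p=bot.read_camera("side"); save("side3",p["image"][100:400,100:500].repeat(2,0).repeat(2,1))
o=bot.observe(); print(o["clock"],o["eef_pos"])
E
```

```text
w 0.031078262230443278
w 0.03091778919949106
14.2917 [0.54099273 0.27915505 0.19980613]
```

View pics/side3.png

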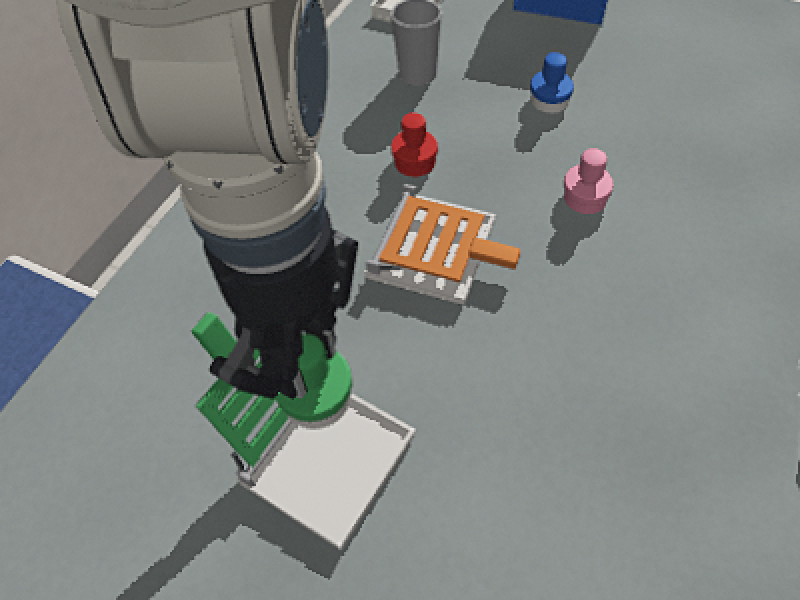

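The brush hangs upright in the gripper and the stand is open. Lower it until contact.

```bash
python3 - <<'E'
from h import *
t=np.array([.5356,.2808,0])
bot.servo_line(t+[0,0,.085],rate=.15)
print(bot.servo_line(t+[0,0,.052],rate=.04,until_force=4)); o=bot.observe(); print(o["eef_pos"],o["wrist_force"])
bot.set_gripper(.06); bot.pause(.2)
e=np.array(bot.observe()["eef_pos"]); bot.servo_line(e+[0,0,.13],rate=.2)
bot.reach([.40,.12,.26],down(0)); bot.pause(.3)
ims=[]
for c,(a,b,l,r) in (("side",(200,400,150,450)),("scene",(140,270,290,485))):
    p=bot.read_camera(c); w=cloud(p); ims.append(cv2.resize(p["image"][a:b,l:r],(390 if c=="scene" else 400,267)))
    hsv=cv2.cvtColor(p["image"],cv2.COLOR_RGB2HSV)
    g=(hsv[...,0]>45)&(hsv[...,0]<85)&(hsv[...,1]>80)&(np.hypot(w[...,0]-.5356,w[...,1]-.281)<.04)
    for lo,hi in((.035,.055),(.083,.1)):
        q=w[g&(w[...,2]>lo)&(w[...,2]<hi)]; print(c,lo,len(q),q.min(0).round(3),q.max(0).round(3))
save("fin",np.hstack(ims)); o=bot.observe(); print(o["clock"],o["wrist_force"])
E
```

```text
True
[0.5354465  0.28094396 0.05626165] [1.69874087 0.01958669 0.61998414]
side 0.035 539 [0.503 0.251 0.035] [0.563 0.312 0.051]
side 0.083 241 [0.517 0.267 0.083] [0.549 0.296 0.092]
scene 0.035 12 [0.508 0.258 0.035] [0.563 0.298 0.047]
scene 0.083 73 [0.519 0.264 0.083] [0.553 0.293 0.093]
18.5667 [ 0.14895736  0.62037038 -0.17296525]
```

View pics/fin.png

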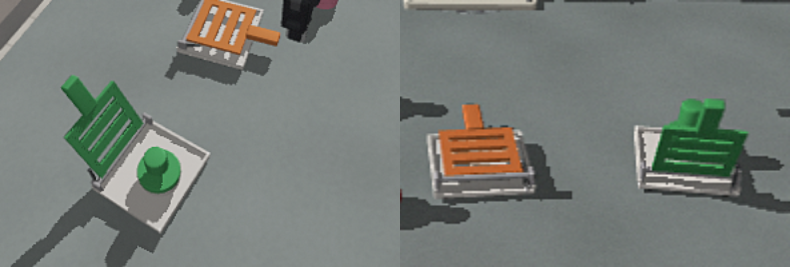

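The final view shows the brush upright in the tray at (158,165), the green flap leaning back open, orange folded and the robot clear. The disc top at 0.047–0.05 and knob top at 0.09 match a brush standing on the 14 mm floor.

```bash
python3 -c "
from cell import bot
print(bot.hand_in())"
```

```text
the job is handed in; nothing more can be done
None
```

I flipped the green flap over centre to about 1.35 rad and released it. It snapped open and leans back by itself. I then set the green brush upright, bristles down, in the tray it uncovered, and handed the job in at about 18.6 s.

- **Position:** the last images put the brush about 15 mm to the tongue side of the stand's centre. Its disc top is at about 0.047–0.05 m and its knob top at about 0.09 m, as expected for a brush standing on the 14 mm tray floor.
- **Rest of the scene:** the orange stand was still folded, the other brushes were never touched, and the gripper was clear of everything.
- **Checks:** none of the checks failed. The pose estimates from the different cameras differed by a few millimetres, and I used the close wrist view for both grasps. Contact with the tray floor came at a tool height of 0.0563 m, against about 0.056 m expected.

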